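# Hold the wax-scrap bin open with its lever

## Robot

A 6-joint arm with a two-finger parallel gripper is mounted at the origin on the work surface. World frame = base frame: x ahead of the robot, y to its left, z up, the work surface at z = 0. Lengths are in m, angles in rad, forces in N, time in s.
With the tool pointing down it reaches from about 0.15 to 0.775 m from the base axis. Payload 6.1 kg.
Tool frame: the origin (TCP) lies where the fingers leave the gripper's body, on its centre line; the fingertips stand 73 mm ahead of it and the grasp point (between the pads) lies 54 mm ahead of it; z points along the fingers, y is the direction in which the jaws open and shut (so a half turn about z gives the same grasp; the last joint's range is limited). The gripper opens to 85 mm and grips with 20 to 120 N. Pads are 22 mm wide; open, the fingers measure 114 mm over their backs; the gripper's body (76 mm by 85 mm) begins 54 mm behind the grasp point. The pads swing forward as they close: fully open they stand 13 mm farther back than shut.
Start: joints at [1.186, 0.126, -0.04, 1.405, 0, 1.571], TCP at [0.197, 0.487, 0.304] pointing down, gripper open.
Joint ranges: [-2.72, 2.72], [-0.95, 1.95], [-1.27, 1.35], [-1.78, 2.02], [-1.46, 1.47], [-3.14, 3.14]. Speed limits (rad/s): [2.39, 2.39, 3.01, 3.14, 3.14, 3.14].

## Interface

Orientations are given as a unit quaternion [w, x, y, z].
In Python, from rig import state, capture, sign_off gives the robot as it stands.
- The arm moves only by the tool servo_tool, never from a script. Its argument "motion" is a list that holds one entry, the list of rows, each a list of 6 numbers: the shift along the world's x, y, z in mm, then the turn, a rotation vector about the world's x, y, z in degrees. A call has 1 to 12 rows; each row shifts and turns the pose as measured when the row begins; what a row does not reach is not made up. A row lasts 1/8 s, in which the tool goes at most 62.5 mm and 10.7 degrees, less where a joint would pass 70% of its speed; a pose out of reach is approached as far as the arm can. A call with a gripper value outside its range is refused whole. "claw" is the opening in per cent of the stroke, from 0 (shut) to 100 (fully open), set as the call begins (left out, the last holds). The fingers move at their own pace and stop on an object; the grip force is fixed at half the most. Time passes only in rows, so rows that do not move let the fingers close. It gives the time, the measured TCP pose, the force and the opening at its end, in the units of the state.
- state(): the state, without advancing time (a new reading comes with each control period).
- capture(name): name is "scene" or "top"; returns a dict with "img" (480x640x3 uint8, blue, green, red), "fx", "fy", "cx", "cy" (pixels), "extrinsics" (4x4, takes a point from camera to world coordinates). Camera axes: x right, y down, z forward; pixel columns grow to the right and rows downward; lengths in m; the calibration is good to about 2 mm. A picture is of the moment at which its call begins. There is no depth.
- sign_off(): hands the job in, once; it reports no verdict.
The state is a dict: "clock": time; "qpos": joint angles; "qvel": joint speeds; "joint_efforts": joint torques, N m; "ee_pos": TCP position; "orientation": TCP orientation; "force": force on the tool from outside, world axes, zero at the start; "ft_torque": the same for the moment, N m; "opening": opening from 0.0 (shut) to 1.0 (fully open).
Only numpy, scipy, OpenCV 4.12 (cv2) and the standard library are available. Lean on these libraries where they do the work, as an engineer would, in place of code of your own. Each camera call takes 0.05 s, during which the arm holds its last target.

## Task

My hands are full of wax offcuts, so please open the scrap bin for me: push the upright plate of the lock bar fully in so that its post is out from under the lever, then press the long end of the lever down onto its rubber stop with the fingertips so that the short end raises the heavy steel lid. Do not lift the lever out of its cradle, do not touch the lid itself or throw it open, and leave the bottles and the jar where they stand. Finish while still holding the lever down with the lid raised.

Things in the scene. Friction and masses are not known exactly. Their poses are not given: they have to be found in the camera images.
- station: Fixed scrap-bin station; origin on the bench directly below the lever's pin. z up; +x from the cradle to the bin, -x along the lever's long arm. Base plate 500 x 130 x 6 mm (x -220 to 280). Open steel bin 160 x 200 mm, 99 mm high, at x 105 to 265. A grey guide block for the lock bar (30 mm in x, 120 in y, top 44 mm up) is centred at x = -95.
- cradle (a point): Fixed to the station: centre of the slots of the lever's cradle, 120 mm above the bench, where the lever's pin belongs. The cradle is two grey pillars, 127 mm high, at station x -17 to 17 mm, y -30 to -18 and 18 to 30 mm.
- rubber_stop (a point): Fixed to the station: top of the rigid black rubber stop for the lever, 24 mm diameter, 56 mm above the bench, at station x = -150 mm, y = 0.
- lever_pin (a point): Middle of the cross pin on which the loose lever rests and rocks in the cradle. Lever: straight aluminium bar 24 mm wide, 10 thick, 0.32 kg; long arm 200 mm, short arm 90 mm with a roller under the lid's tongue. At rest it slopes 20 degrees, long end up; on its stop about 20 degrees the other way. Axes: the station's at rest, then rocking with the lever about y.
- lever_pad (a point): Top centre of the black pad (46 mm along the lever, 44 wide) on the lever's long end. At rest 193 mm above the bench, station x -168 mm, sloping 20 degrees; with the lever on its stop about 67 mm up, x -176, so it travels some 126 mm. The lid's weight resists with 3 to 6 N here. It goes down only some 10 mm while the lock bar's post is under the lever.
- lid (a joint): Opening angle of the heavy steel lid (8 mm plate 168 x 206 mm, about 2.2 kg, with a 60 mm wide tongue over the lever's short end), hinged along the bin wall farthest from the lever. 0 = shut, grows as it rises; about 0.33 rad when the lever is on its stop. It falls shut when the lever is let go.
- lid_lip (a point): Top middle of the front edge of the lid's tongue, about 109 mm above the bench when shut.
- lock_bar (a joint): Travel of the steel lock bar, which slides straight along the station's -y on the guide block: 0 = fully out (its post stands under the lever and blocks it), 0.050 m = fully in, at its end stop. It starts at 0 to 0.008. It needs about 2 to 3 N to slide and stays where it is left.
- lock_plate (a point): Mid-width of the outer face of the upright push plate at the lock bar's outer end, 106 mm above the bench; the face looks to the station's +y. Plate 34 mm wide along x, 6 thick, 46 to 126 mm above the bench, at station x -95 mm, y 100 mm minus the travel. The bar's post (20 x 24 mm, top 140 mm up) stands 100 mm farther along -y. Axes are the station's.
- amber_bottle: Bystander: brown glass bottle, 56 mm diameter, 130 mm high; origin at the centre of its underside.
- dropper: Bystander: small dye bottle, 34 mm diameter, 85 mm high; origin at the centre of its underside.
- wax_jar: Bystander: jar with a metal lid, 66 mm diameter, 75 mm high; origin at the centre of its underside.

How it is judged:
By the outcome, as a careful person would: the job done as asked, in the order asked, and still so for the second after the job is handed in, while the arm keeps its last pose, push and grip.
It also fails if it takes over 38 s, if anything falls off the work surface, if the arm or the gripper's body presses on something with over 40 N, if the wrist force passes 120 N, or if a joint passes its speed limit or range.

## Working session

There is one attempt and no reset: what is moved stays moved. The work goes in short steps, Python scripts to look and compute and a tool call to move; the robot and the scene stay as the last step left them, time stands still between calls to the robot, and variables do not carry over. Pictures are saved under pics/ and viewed, and the job is handed in when it is done.

Besides the shell and the picture viewer there is one more tool, called after "Request:" as name(argument=value, ...), one argument or row to a line, values as JSON. servo_tool: Moves the arm, as the interface text tells. Its arguments: {"type":"object","properties":{"motion":{"type":"array"},"claw":{"type":"number"}},"required":["motion"]}

```bash
mkdir -p pics
python3 - <<'E'
from rig import state,capture
import cv2,json,numpy as np,pickle
s=state();print(s)
for n in("scene","top"):
    c=capture(n);cv2.imwrite(f"pics/{n}0.png",c["img"]);pickle.dump(c,open(f"{n}0.pkl","wb"));print(n,c["fx"],c["fy"],c["cx"],c["cy"],np.round(c["extrinsics"],3).tolist())
E
```

```text
{'clock': 0.0, 'qpos': array([ 1.18602270e+00,  1.26391754e-01, -4.06352793e-02,  1.40538237e+00,
       -2.90804371e-06,  1.57079112e+00]), 'qvel': array([ 0.00068228,  0.0001904 , -0.00090425,  0.00011704, -0.00047768,
        0.00173621]), 'joint_efforts': array([-2.35651584e-05, -4.35913074e+01,  3.52924883e+01,  1.72824314e-02,
       -2.11519659e-05,  9.56948355e-06]), 'ee_pos': array([0.19694857, 0.48634086, 0.30310972]), 'orientation': array([-1.52786326e-04,  1.91199599e-01,  9.81550846e-01, -7.91933497e-04]), 'force': array([-0.07691637,  0.06375416,  0.44099346]), 'ft_torque': array([-0.02409838, -0.01438083,  0.03745832]), 'opening': 0.9989051821017423}
scene 466.67423696933116 466.67423696933116 316.3521136410628 239.97974000041677 [[0.037, 0.802, -0.596, 1.034], [0.999, -0.041, 0.006, 0.156], [-0.019, -0.596, -0.803, 0.75], [0.0, 0.0, 0.0, 1.0]]
top 441.4175912481662 441.4175912481662 313.14671140173346 234.7639649551118 [[-0.025, -0.999, 0.038, 0.573], [-1.0, 0.025, -0.005, 0.177], [0.004, -0.038, -0.999, 0.985], [0.0, 0.0, 0.0, 1.0]]
```

View pics/scene0.png

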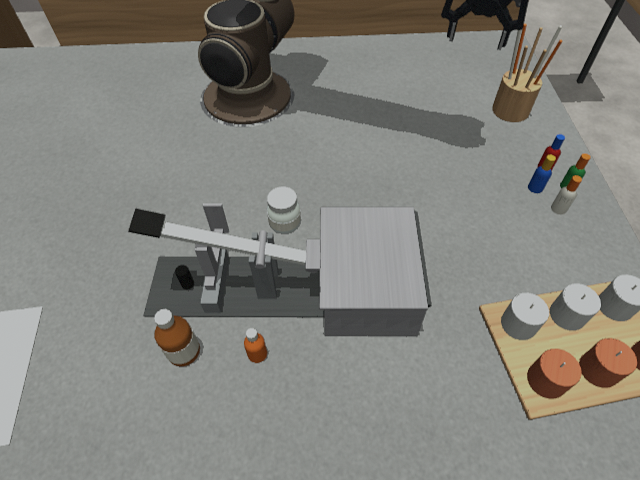

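View pics/top0.png

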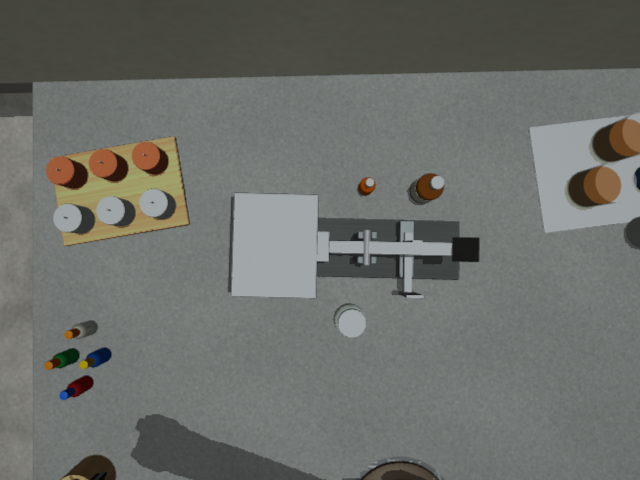

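Run:
```python
import cv2
a=cv2.imread("pics/top0.png")[160:340,220:490];cv2.imwrite("pics/tz.png",cv2.resize(a,None,fx=2.96,fy=2.96,interpolation=2))
a=cv2.imread("pics/scene0.png")[180:370,120:340];cv2.imwrite("pics/sz.png",cv2.resize(a,None,fx=3,fy=3,interpolation=2))
```

```text
(no output)
```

View pics/tz.png

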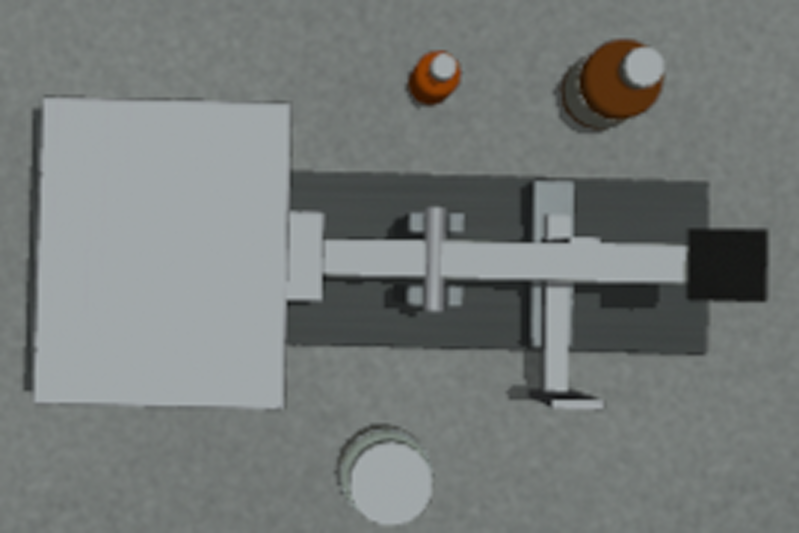

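View pics/sz.png

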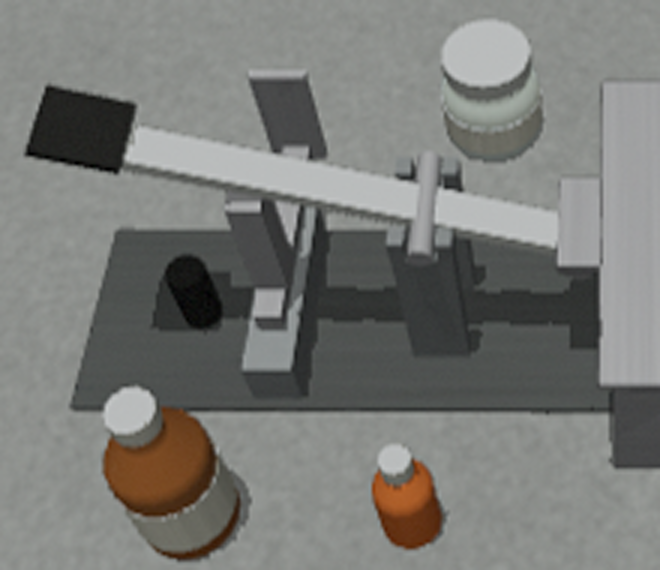

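```bash
cat > h.py <<'E'
import numpy as np,pickle
from scipy.optimize import least_squares
T=pickle.load(open("top0.pkl","rb"));S=pickle.load(open("scene0.pkl","rb"))
def proj(c,P):
    E=np.linalg.inv(c["extrinsics"]);p=E[:3,:3]@P+E[:3,3];return np.array([c["fx"]*p[0]/p[2]+c["cx"],c["fy"]*p[1]/p[2]+c["cy"]])
def ray(c,u,v,z):
    E=c["extrinsics"];d=E[:3,:3]@np.array([(u-c["cx"])/c["fx"],(v-c["cy"])/c["fy"],1]);o=E[:3,3];return o+d*(z-o[2])/d[2]
def w(p,P):
    c,s=np.cos(p[2]),np.sin(p[2]);return np.array([p[0]+c*P[0]-s*P[1],p[1]+s*P[0]+c*P[1],P[2]])
E
python3 - <<'E'
from h import *
t=lambda u,v:(u/2.96+220,v/2.96+160)
s=lambda u,v:(u/3+120,v/3+180)
ob=[(T,(-.22,-.065,.006),t(708,182),0),(T,(-.22,.065,.006),t(708,353),0),(T,(-.168,0,.193),t(728,264),0),
(T,(-.112,.1,.126),t(603,408),1),(T,(-.078,.1,.126),t(553,408),1),
(S,(-.22,.065,.006),s(117,230),0),(S,(-.22,-.065,.006),s(72,408),0),(S,(-.168,0,.193),s(81,129),0),
(S,(-.112,.1,.126),s(249,73),1),(S,(-.078,.1,.126),s(306,71),1)]
def f(p):
    return np.concatenate([proj(c,w(p,np.array(P)-[0,p[3]*k,0]))-q for c,P,q,k in ob])
r=least_squares(f,[.55,.1,1.57,0.004]);print(r.x,np.round(r.fun.reshape(-1,2),1).tolist())
for n,P in dict(pad=(-.168,0,.193),padlow=(-.176,0,.067),plate=(-.095,.1-r.x[3],.106),pin=(0,0,.12),stop=(-.15,0,.056)).items():print(n,w(r.x,P).round(4))
for n,(u,v,z) in dict(jar=(390,483,.075),amb=(643,66,.130),drop=(444,66,.085)).items():print(n,ray(T,*t(u,v),z).round(3))
E
```

```text
[0.57942195 0.06939346 1.52487486 0.00459414] [[0.3, -1.0], [-0.2, -0.1], [-0.8, -0.5], [0.2, -0.3], [-0.5, -0.6], [-0.6, -0.6], [-0.9, 0.0], [0.8, -1.2], [-0.3, -0.9], [-0.3, -0.3]]
pad [ 0.5717 -0.0984  0.193 ]
padlow [ 0.5713 -0.1064  0.067 ]
plate [ 0.4798 -0.0211  0.106 ]
pin [0.5794 0.0694 0.12  ]
stop [ 0.5725 -0.0804  0.056 ]
jar [0.425 0.099 0.075]
amb [ 0.702 -0.071  0.13 ]
drop [0.712 0.054 0.085]
```

Request:
servo_tool(
  motion=[
    [[17,-42,0,0,0,1.6],[17,-42,0,0,0,1.6],[17,-42,0,0,0,1.6],[17,-42,0,0,0,1.6],[17,-42,0,0,0,1.6],[17,-42,0,0,0,1.6],[17,-42,0,0,0,1.6],[17,-42,0,0,0,1.6],[17,-42,0,0,0,1.6],[17,-42,0,0,0,1.6],[17,-42,0,0,0,1.6],[17,-42,0,0,0,1.6]],
  ],
  claw=0,
)

```text
clock: 1.6
ee_pos: [0.402, -0.0323, 0.2987]
orientation: [-0.001, 0.016, 1.0, -0.003]
force: [1.2, 0.5, -0.1]
opening: 0.001
```

```bash
cat >> h.py <<'E'
def st():
    from rig import state
    from scipy.spatial.transform import Rotation as R
    s=state();m=R.from_quat(s["orientation"],scalar_first=True).as_matrix()
    print("t",round(s["clock"],2),"tcp",s["ee_pos"].round(4),"tip",(s["ee_pos"]+.073*m[:,2]).round(4),"zax",m[:,2].round(3),"yax",m[:,1].round(3),"F",s["force"].round(1),"q",s["qpos"].round(2),"op",round(s["opening"],2));return s
E
python3 -c "from h import *;st()"
```

```text
t 1.6 tcp [ 0.402  -0.0323  0.2987] tip [ 0.4019 -0.0328  0.2257] zax [-0.001 -0.006 -1.   ] yax [ 0.031  0.999 -0.006] F [ 1.2  0.5 -0.1] q [-0.08 -0.1  -0.28  1.39 -0.01 -0.05] op 0.0
```

Request:
servo_tool(
  motion=[
    [[1,1.5,-17,0,-3.75,0],[1,1.5,-17,0,-3.75,0],[1,1.5,-17,0,-3.75,0],[1,1.5,-17,0,-3.75,0],[1,1.5,-17,0,-3.75,0],[1,1.5,-17,0,-3.75,0],[1,1.5,-17,0,-3.75,0],[1,1.5,-17,0,-3.75,0],[0,0,0,0,0,0]],
  ],
)

```text
clock: 2.72
ee_pos: [0.408, -0.0238, 0.1539]
orientation: [0.262, 0.02, 0.965, 0.002]
force: [0.4, -0.3, -0.7]
opening: 0.001
```

Run:
```python
from h import *
s=st()
from rig import capture
import cv2
c=capture("scene");cv2.imwrite("pics/s1.png",c["img"])
```

```text
t 2.73 tcp [ 0.408  -0.0238  0.1539] tip [ 0.4449 -0.0243  0.0909] zax [ 0.505 -0.007 -0.863] yax [0.038 0.999 0.014] F [ 0.4 -0.3 -0.7] q [-0.08 -0.4  -0.93  0.52  0.03 -0.03] op 0.0
```

View pics/s1.png

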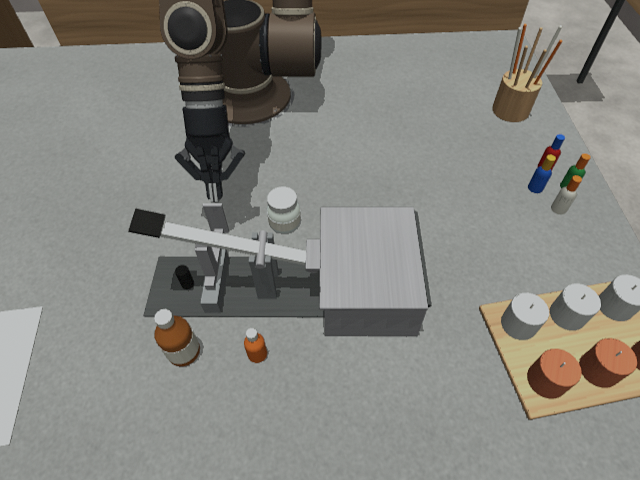

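Request:
servo_tool(
  motion=[
    [[5,1.5,4,0,0,0],[5,1.5,4,0,0,0],[5,0,0,0,0,0],[5,-0.2,0,0,0,0],[5,-0.2,0,0,0,0],[5,-0.2,0,0,0,0],[5,-0.2,0,0,0,0],[5,-0.2,0,0,0,0],[5,-0.2,0,0,0,0],[5,-0.2,0,0,0,0]],
  ],
)

```text
clock: 4.03
ee_pos: [0.4653, -0.0225, 0.1678]
orientation: [0.263, 0.02, 0.964, 0.001]
force: [-2.2, -0.5, 2.1]
opening: 0.0
```

```bash
python3 -c "from h import *;st()"
```

```text
t 4.03 tcp [ 0.4653 -0.0225  0.1678] tip [ 0.5024 -0.0231  0.1049] zax [ 0.508 -0.008 -0.861] yax [0.038 0.999 0.013] F [-2.2 -0.5  2.1] q [-0.06 -0.29 -0.83  0.49  0.02 -0.01] op 0.0
```

Request:
servo_tool(
  motion=[
    [[4,-0.2,-0.5,0,0,0],[4,-0.2,-0.5,0,0,0],[3,-0.2,-0.5,0,0,0]],
  ],
)

```text
clock: 4.4
ee_pos: [0.4771, -0.0231, 0.1661]
orientation: [0.263, 0.02, 0.965, 0.002]
force: [-2.0, 0.7, 1.3]
opening: -0.001
```

Request:
servo_tool(
  motion=[
    [[3,-0.1,-0.5,0,0,0],[2,-0.1,-0.5,0,0,0]],
  ],
)

```text
clock: 4.65
ee_pos: [0.4813, -0.0233, 0.1647]
orientation: [0.262, 0.02, 0.965, 0.002]
force: [-26.0, 0.7, 20.4]
opening: 0.004
```

Request:
servo_tool(
  motion=[
    [[2,-0.1,0,0,0,0],[2,-0.1,0,0,0,0]],
  ],
)

```text
clock: 4.9
ee_pos: [0.4817, -0.0233, 0.1643]
orientation: [0.259, 0.02, 0.966, 0.002]
force: [-29.0, 1.0, 23.5]
opening: -0.0
```

```bash
python3 -c "from h import *;st()"
```

```text
t 4.9 tcp [ 0.4817 -0.0233  0.1643] tip [ 0.5182 -0.0238  0.1011] zax [ 0.5   -0.007 -0.866] yax [0.038 0.999 0.014] F [-29.    1.   23.5] q [-0.06 -0.24 -0.81  0.48  0.02 -0.01] op -0.0
```

Request:
servo_tool(
  motion=[
    [[-15,0,0,0,0,0],[-25,0,0,0,0,0],[0,-5,35,0,5,0],[0,-10,35,0,5,0],[0,-15,35,0,5,0],[0,-15,25,0,5,0],[0,-15,15,0,5,0],[0,-10,0,0,5,0],[0,-5,0,0,0,0]],
  ],
)

```text
clock: 6.02
ee_pos: [0.4331, -0.0997, 0.3063]
orientation: [-0.013, 0.019, 1.0, -0.003]
force: [-0.9, -0.0, 0.2]
opening: 0.002
```

Run:
```python
from h import *
s=st()
from rig import capture
import cv2
c=capture("top");cv2.imwrite("pics/t2.png",c["img"])
c=capture("scene");cv2.imwrite("pics/s2.png",c["img"])
```

```text
t 6.03 tcp [ 0.4331 -0.0997  0.3063] tip [ 0.4313 -0.1     0.2333] zax [-0.025 -0.005 -1.   ] yax [ 0.039  0.999 -0.006] F [-0.9 -0.   0.2] q [-0.22 -0.01 -0.18  1.42 -0.01 -0.18] op 0.0
```

View pics/t2.png

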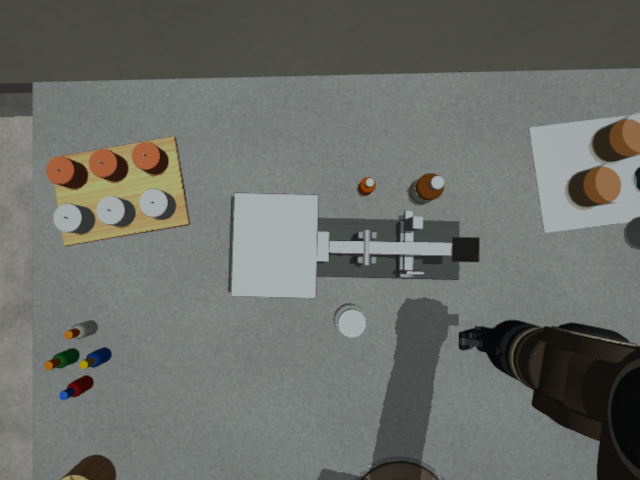

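View pics/s2.png

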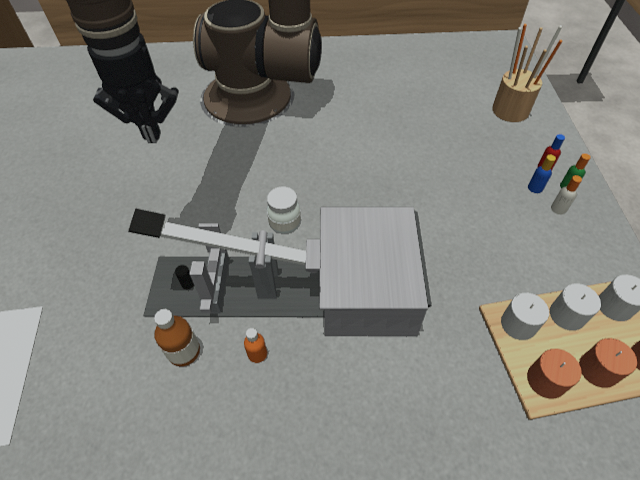

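Request:
servo_tool(
  motion=[
    [[20,0,0,0,-0.2,0],[20,0,0,0,-0.2,0],[20,0,0,0,-0.2,0],[20,0,0,0,-0.2,0],[20,0,0,0,-0.2,0],[20,0,0,0,-0.2,0],[18,0,0,0,-0.2,0],[0,0,-6,0,0,0],[0,0,-6,0,0,0]],
  ],
)

```text
clock: 7.25
ee_pos: [0.5812, -0.0957, 0.293]
orientation: [0.006, 0.017, 1.0, -0.002]
force: [-0.7, -0.2, -0.4]
opening: -0.005
```

Run:
```python
from h import *
s=st()
from rig import capture
import cv2
c=capture("scene");cv2.imwrite("pics/s3.png",cv2.resize(c["img"][120:320,90:340],None,fx=3,fy=3))
```

```text
t 7.25 tcp [ 0.5812 -0.0957  0.293 ] tip [ 0.582  -0.0961  0.22  ] zax [ 0.012 -0.005 -1.   ] yax [ 0.035  0.999 -0.005] F [-0.7 -0.2 -0.4] q [-0.16  0.24  0.07  1.39 -0.   -0.13] op -0.0
```

View pics/s3.png

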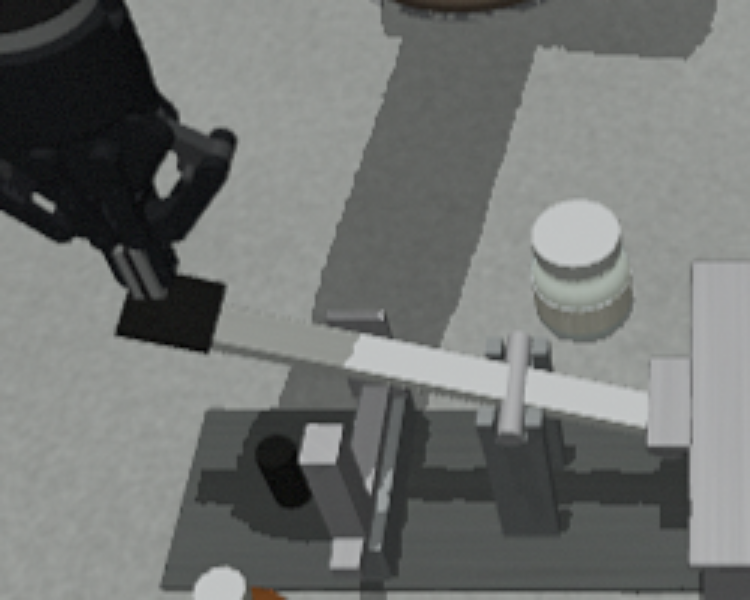

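Request:
servo_tool(
  motion=[
    [[-8,-2,-10,0,0,0],[-2,0,-8,0,0,0],[0,-1,-6,0,0,0],[0,-2,-6,0,0,0],[0,-2,-6,0,0,0],[0,-2,-6,0,0,0]],
  ],
)

```text
clock: 8.05
ee_pos: [0.5698, -0.1053, 0.2504]
orientation: [0.007, 0.018, 1.0, -0.003]
force: [-2.3, -0.6, 4.6]
opening: 0.002
```

```bash
python3 -c "from h import *;st()"
```

```text
t 8.05 tcp [ 0.5698 -0.1053  0.2504] tip [ 0.5708 -0.1058  0.1774] zax [ 0.014 -0.007 -1.   ] yax [ 0.035  0.999 -0.006] F [-2.3 -0.6  4.6] q [-0.18  0.22 -0.04  1.29 -0.   -0.15] op 0.0
```

Request:
servo_tool(
  motion=[
    [[0,-2,-7,0,0,0],[0,-1.5,-7,0,0,0],[0,-1.5,-7,0,0,0],[0,-1,-7,0,0,0],[0,-1,-7,0,0,0],[0,0,-7,0,0,0],[0,0,-7,0,0,0],[0,0,-7,0,0,0],[0,1,-7,0,0,0]],
  ],
)

```text
clock: 9.18
ee_pos: [0.5709, -0.1142, 0.1841]
orientation: [0.009, 0.018, 1.0, -0.006]
force: [-0.3, -4.3, 4.8]
opening: -0.001
```

Run:
```python
from h import *
s=st()
from rig import capture
import cv2
c=capture("scene");cv2.imwrite("pics/s4.png",cv2.resize(c["img"][120:370,90:440],None,fx=2.2,fy=2.2))
```

```text
t 9.18 tcp [ 0.5709 -0.1142  0.1841] tip [ 0.5721 -0.115   0.1111] zax [ 0.017 -0.012 -1.   ] yax [ 0.037  0.999 -0.011] F [-0.3 -4.3  4.8] q [-0.19  0.24 -0.16  1.15 -0.01 -0.16] op -0.0
```

View pics/s4.png

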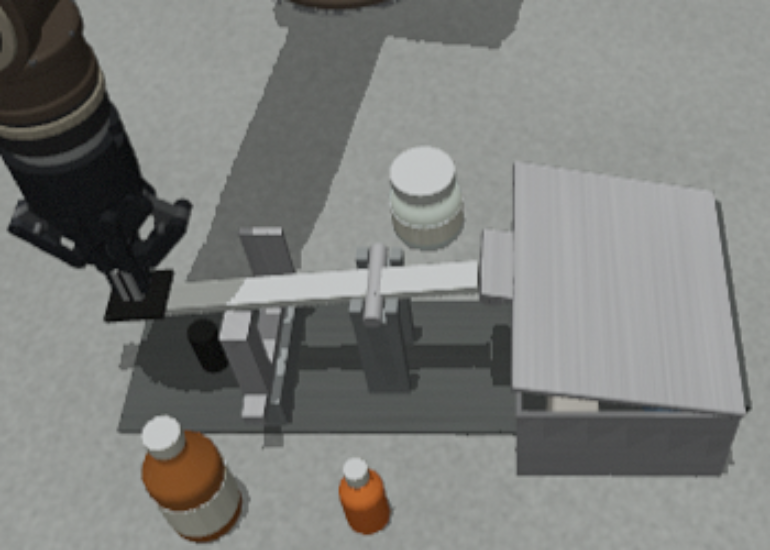

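Request:
servo_tool(
  motion=[
    [[0,1,-6,0,0,0],[0,1,-6,0,0,0],[0,1.5,-6,0,0,0],[0,1.5,-6,0,0,0],[0,1.5,-5,0,0,0]],
  ],
)

```text
clock: 9.85
ee_pos: [0.5711, -0.1094, 0.153]
orientation: [0.009, 0.019, 1.0, -0.008]
force: [-1.4, -4.5, 3.5]
opening: 0.002
```

Request:
servo_tool(
  motion=[
    [[0,1,-5,0,0,0],[0,1,-4,0,0,0]],
  ],
)

```text
clock: 10.1
ee_pos: [0.571, -0.1071, 0.1431]
orientation: [0.009, 0.019, 1.0, -0.008]
force: [-0.3, -2.7, 4.8]
opening: -0.002
```

```bash
python3 -c "from h import *;st()"
```

```text
t 10.1 tcp [ 0.571  -0.1071  0.1431] tip [ 0.5722 -0.1083  0.0701] zax [ 0.017 -0.016 -1.   ] yax [ 0.038  0.999 -0.016] F [-0.3 -2.7  4.8] q [-0.18  0.26 -0.23  1.06 -0.01 -0.14] op -0.0
```

Request:
servo_tool(
  motion=[
    [[0,0,-3,0,0,0],[0,0,-2,0,0,0]],
  ],
)

```text
clock: 10.35
ee_pos: [0.5712, -0.1065, 0.1405]
orientation: [0.01, 0.019, 1.0, -0.008]
force: [-8.4, -2.2, 23.2]
opening: 0.002
```

Request:
servo_tool(
  motion=[
    [[0,0,-2,0,0,0]],
  ],
)

```text
clock: 10.48
ee_pos: [0.5711, -0.1065, 0.1405]
orientation: [0.01, 0.019, 1.0, -0.008]
force: [-7.1, -1.8, 19.9]
opening: -0.001
```

```bash
python3 -c "from h import *;st()"
```

```text
t 10.47 tcp [ 0.5711 -0.1065  0.1405] tip [ 0.5725 -0.1077  0.0676] zax [ 0.02  -0.016 -1.   ] yax [ 0.038  0.999 -0.015] F [-7.1 -1.8 19.9] q [-0.18  0.26 -0.23  1.05 -0.01 -0.14] op -0.0
```

Request:
servo_tool(
  motion=[
    [[0,0,-2,0,0,0],[0,0,-2,0,0,0]],
  ],
)

```text
clock: 10.72
ee_pos: [0.5708, -0.1065, 0.1407]
orientation: [0.012, 0.019, 1.0, -0.008]
force: [-6.0, -2.0, 17.8]
opening: -0.001
```

Run:
```python
from h import *
from rig import capture
import cv2
c=capture("scene");cv2.imwrite("pics/s5.png",cv2.resize(c["img"][120:370,90:440],None,fx=2.2,fy=2.2))
c=capture("top");cv2.imwrite("pics/t5.png",c["img"])
s=st()
```

```text
t 10.82 tcp [ 0.5708 -0.1065  0.1406] tip [ 0.5725 -0.1077  0.0676] zax [ 0.023 -0.017 -1.   ] yax [ 0.037  0.999 -0.016] F [-6.7 -3.3 18.2] q [-0.18  0.26 -0.24  1.05 -0.01 -0.14] op 0.0
```

View pics/s5.png

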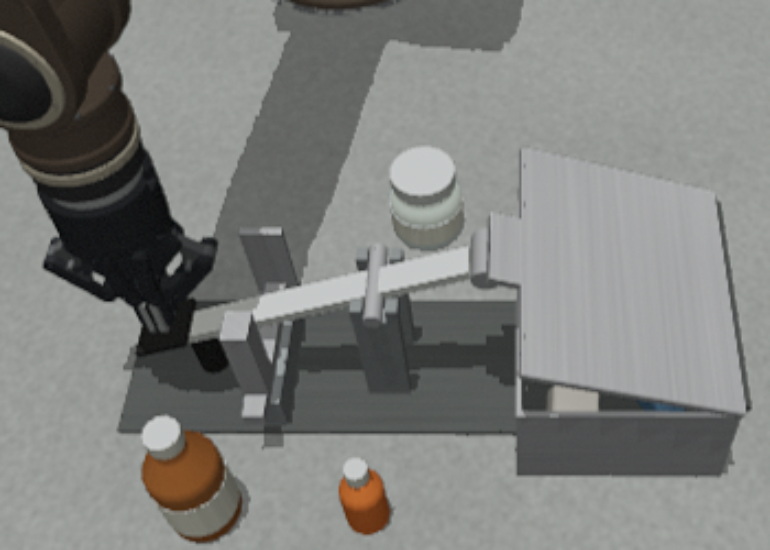

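View pics/t5.png

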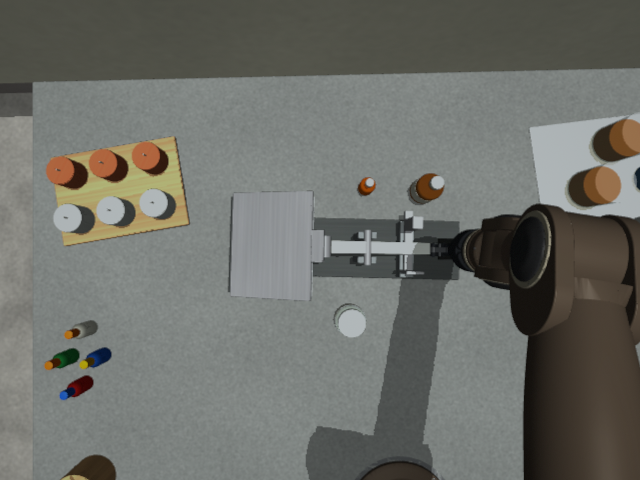

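```bash
python3 -c "
from rig import sign_off
print(sign_off())"
```

```text
the job is handed in; nothing more can be done
None
```

The scrap bin is open: the lid is raised and the arm is still holding the lever down on its rubber stop. I handed the job in at about 10.8 s; no verdict is reported back.

- **Lock bar:** I pushed the upright plate with closed fingertips, tool tilted 30°, until it met its end stop. The force rose from about 2 N to 37 N. That is total fingertip force: 29 N along the push and 23.5 N upward. Pictures show about 45 mm of movement from a start near 5 mm, so it is about 50 mm in, and the post stands clear of the lever.
- **Lever:** I pressed the pad down along its arc to the stop over about 2.5 s. The force rose from about 5 N to 20 N, with the fingertips 67.6 mm above the bench where about 67 mm was expected. At hand-in it was steady at about 18 N.
- **Last pictures:** The pin is in its cradle and the lid is raised on the lever's roller. The bottles and the jar are where they started.

No check failed. I judged the lid's opening from the lever position and the pictures and did not measure its angle. The plate's end position, from the fingertips, was about 3 mm past my camera estimate, which I put down to calibration and finger geometry.

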